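# Fit the filter cover into the fume extractor

### The job

The soldering fume extractor lies on its back with its filter recess open to the top. Pick up the grey filter cover by its ridge, slip its tongue under the recess's overhanging lip with the cover tilted, then level it down so that it lies flat and fully home on the floor of the recess, and let go. Leave the other things on the table where they are.

Things in the scene. Friction and masses are not known exactly. Their poses are not given: they have to be found in the camera images.
- extractor: Fume extractor: a fixed black box 164 (x) by 150 (y) by 96 mm high, on its back, filter recess facing up. Origin: centre of its underside, on the table; z up. Its -x end, with the lip, faces roughly to the robot. Own frame, mm: flat recess floor at z 72; recess open to the top over x -50 to 70, y -59 to 59. Rims: y sides up to z 84, +x end (x 70 to 82) up to z 96.
- lip_edge (a point): Middle of the lower free edge of the overhanging lip, (-50, 0, 87) mm in the extractor's frame, same axes. Under the lip the recess goes on as a pocket 20 mm deep towards -x (end wall at x -70), 98 mm wide (y -49 to 49), 15 mm high above the recess floor. The lip is 7 mm thick (top at z 94) and spans the whole width.
- seat (a point): Point on the recess floor, (10, 0, 72) mm in the extractor's frame, same axes: the underside of the cover's plate is centred here when home, axes parallel, with about 4 mm of play every way; the tongue's tip is then at x -66 in the extractor's frame, 16 mm under the lip.
- cover_grip (a point): Centre of the ridge of the loose grey filter cover (140 to 280 g): a plate 112 (x) by 110 (y) by 10 mm with a ridge on its middle 70 (x) by 20 (y) mm, 34 mm tall, and a tongue at its -x edge. This point is over the plate's centre, 27 mm above its underside, 17 mm below the ridge's top. z up out of the plate. It starts flat on the table, tongue roughly towards the robot.
- tongue_tip (a point): Middle of the lower end edge of the cover's tongue, (-76, 0, -27) mm from cover_grip, same axes. The tongue is 86 mm wide, 5 mm thick, flush with the underside, 20 mm beyond the plate. Plate and tongue are 132 mm long, the opening 120 mm, and the pocket is too low for a level slide over the rims: go in tilted 0.2 to 0.35 rad, tongue end low.
- screwdriver: black-handled screwdriver, 190 mm long, lying about along x between the extractor and the cover; leave alone
- paper_cup: open paper cup, 80 mm across the rim, 95 mm tall, standing; leave alone
- solder_spool: white spool, 60 mm across, 46 mm tall, standing; leave alone
- pliers: red-handled pliers, about 140 mm long and 16 mm high, lying flat; leave alone
- plywood_house: plywood model house, 60 x 80 mm, about 90 mm tall; leave alone
- motor: small electric motor on a white foot, 55 mm long, 33 mm high; leave alone
- parts_tray: clear open tray with one divider, 130 x 90 x 35 mm; leave alone
Not all that is in view belongs to the job. What is shaped like the part that bears cover_grip but green is not meant.

How it is judged (in metres and radians):
On the way:
1. the tongue is under the lip while the cover is still tilted (x of tongue_tip in the frame of extractor between -0.075 and -0.053 m and y of tongue_tip in the frame of extractor between -0.02 and 0.02 m and z of tongue_tip in the frame of extractor between 0.065 and 0.086 m and angle between cover_grip's own z axis and vertical above 0.07 rad), for 0.05 s.
At the end, for the whole second after the job is handed in: The cover lies flat (within 0.04 rad) and at rest on the recess floor (height within 3 mm), its plate inside the recess (within 7 mm of the middle position), its tongue at least 8 mm under the lip (x of cover_grip in the frame of extractor between 0.003 and 0.017 m and y of cover_grip in the frame of extractor between -0.007 and 0.007 m and z of cover_grip in the frame of extractor between 0.096 and 0.102 m and x of tongue_tip in the frame of extractor between -0.075 and -0.058 m and y of tongue_tip in the frame of extractor between -0.012 and 0.012 m and angle between the z axis of cover_grip and the z axis of extractor, either way round below 0.04 rad and linear speed of cover below 0.02 m/s and angular speed of cover below 0.1 rad/s); the robot touches nothing.
It fails at once if another thing on the table (screwdriver, cup, spool, pliers, house, motor or tray) is moved by more than 30 mm (distance of any of screwdriver, paper_cup, solder_spool, pliers, plywood_house, motor, parts_tray from where it was at the start of the episode above 0.03 m).
It also fails if it takes over 42 s, if anything falls off the work surface, if the arm or the gripper's body presses on something with over 40 N, if the wrist force passes 120 N, or if a joint passes its speed limit or range.

### The arm

A 7-joint arm with a two-finger parallel gripper is mounted at the origin on the work surface. World frame = base frame: x ahead of the robot, y to its left, z up, the work surface at z = 0. Lengths are in m, angles in degrees, forces in N, time in s.
With the tool pointing down it reaches from about 0.4 to 0.85 m from the base axis. Payload 6.9 kg.
Tool frame: the origin (TCP) lies at the very end of the fingers, on their centre line; the grasp point (between the pads) lies 19 mm behind it; z points along the fingers, y is the line along which they close (so a half turn about z gives the same grasp; the last joint's range is limited). The gripper opens to 85 mm and grips with 20 to 120 N. Pads are 22 mm wide; open, the fingers measure 114 mm over their backs; the gripper's body (76 mm by 85 mm) begins 54 mm behind the grasp point. The pads swing forward as they close: fully open they stand 13 mm farther back than shut.
Start: joints at [81.274, 29.078, -13.613, 85.955, 7.202, 65.827, -8.869], TCP at [0.159, -0.604, 0.231] pointing down, gripper open.
Joint ranges: [-176.47, 176.47], [-13.61, 117.27], [-81.72, 77.17], [0.22, 143.17], [-87.28, 267.28], [10, 112.55], [-165.47, 165.47]. Speed limits (degrees/s): [136.94, 136.94, 180, 180, 180, 180, 180].

### API

Orientations are given as [roll, pitch, yaw] about the fixed x, y, z axes, in that order (R = Rz(yaw) Ry(pitch) Rx(roll)).
In Python, from rig import manip gives the robot as it stands.
- The arm moves only by the shell command python3 -m crank 'ROWS' [FORCE]. ROWS is JSON, a list of rows, each a list of 3 entries, a list of its own where there are three numbers: the shift along the tool's x, y, z normalised to -1 to 1, where 1 is 10 cm, then the turn about the tool's z normalised to -1 to 1, where 1 is 0.15 rad, then the gripper command: -1 is shut, 1 is fully open, values between are in proportion. In form: [[[x, y, z], turn, grip], ...]. A call has 1 to 12 rows; each row shifts and turns the commanded pose from where the row before left it, along the tool's axes as they then stand; what a row does not reach is not made up. A row lasts 1/8 s, in which the tool goes at most 62.5 mm and 10.7 degrees, less where a joint would pass 70% of its speed; a pose out of reach is approached as far as the arm can. A call with a number of a shift or a turn outside -1 to 1 is refused whole. A call with a gripper value outside its range is refused whole. The fingers move at their own pace and stop on an object; FORCE is the grip in N (left out, the last holds). Time passes only in rows, so rows that do not move let the fingers close. It gives the time, the measured TCP pose, the force, the opening and the grip force at its end, in the units of the state.
- manip.get_obs(): the state, without advancing time (a new reading comes with each control period).
- manip.capture(name): name is "scene" or "top" or "wrist"; returns a dict with "color" (400x640x3 uint8, red, green, blue), "depth" (400x640 float32, m along the optical axis (not along the pixel's ray), 0 where there is no reading), "K" (3x3 intrinsics, pixels), "extrinsics" (4x4, takes a point from world to camera coordinates); the wrist camera has in their place "hand_eye" (4x4, takes a point from camera to tool coordinates, whose origin is the TCP and whose axes are the flange's). Camera axes: x right, y down, z forward; pixel columns grow to the right and rows downward; lengths in m; the calibration is good to about 2 mm. A picture is of the moment at which its call begins: read the wrist's pose just before it.
- manip.job_done(): hands the job in; it is judged then, once.
The state is a dict: "t": time; "qpos": joint angles; "qd": joint speeds; "joint_torque": joint torques, N m; "tcp_pos": TCP position; "eef_rot": TCP orientation; "ft_force": force on the tool from outside, world axes, zero at the start; "ft_torque": the same for the moment, N m; "grip_width": finger opening in m; "grasp_force": force on a finger pad.
Only numpy, scipy, OpenCV 4.12 (cv2) and the standard library are available. Lean on these libraries where they do the work, as an engineer would, in place of code of your own. Each camera call takes 0.05 s, during which the arm holds its last target. There are 200 camera calls.

## Working session

There is one attempt and no reset: what is moved stays moved. The work goes in short steps, Python scripts to look and compute and a shell command to move; the robot and the scene stay as the last step left them, time stands still between calls to the robot, and variables do not carry over. Pictures are saved under pics/ and viewed, at most 10 in all, crops included, and the job is handed in when it is done.

```bash
mkdir -p pics; python3 - <<'E'
from rig import manip
import cv2,numpy as np
o=manip.get_obs();print(o)
for n in("top","scene"):
    c=manip.capture(n);np.savez(f"{n}.npz",**c);cv2.imwrite(f"pics/{n}0.png",c["color"][:,:,::-1]);print(n,c["K"],c["extrinsics"])
E
```

```text
{'t': 0.0, 'qpos': array([ 81.27381997,  29.1247085 , -13.60802859,  86.0080078 ,
         7.20355373,  65.82702847,  -8.86756735]), 'qd': array([ 0.02374877,  0.07932053, -0.01558789, -0.04912868, -0.05042805,
        0.0499934 , -0.00465652]), 'joint_torque': array([ 1.33299120e-03, -6.20591354e+01, -2.18637161e+00, -2.49648446e+01,
        1.25837399e-02,  1.21860055e-02, -1.45130952e-05]), 'tcp_pos': array([ 0.15912598, -0.60389089,  0.23044221]), 'eef_rot': array([-1.79899244e+02,  3.83034350e-03,  1.47732431e+01]), 'ft_force': array([-0.21265303,  0.78735925, -0.70832417]), 'ft_torque': array([ 0.01700742, -0.00576126,  0.0098852 ]), 'grasp_force': 0.0, 'grip_width': 0.08534464985079032}
top [[447.88090379   0.         324.71502943]
 [  0.         447.88090379 202.11629865]
 [  0.           0.           1.        ]] [[ 0.00870719 -0.99994301  0.00617743 -0.02459646]
 [-0.99164483 -0.00942972 -0.12865303  0.57717649]
 [ 0.12870395 -0.00500561 -0.99167043  1.43350726]
 [ 0.          0.          0.          1.        ]]
scene [[405.2706624    0.         312.29609256]
 [  0.         405.2706624  195.8937086 ]
 [  0.           0.           1.        ]] [[-0.48382502  0.87515807 -0.00342036  0.2644224 ]
 [ 0.57964699  0.31752078 -0.75045981 -0.2519858 ]
 [-0.65568492 -0.36507383 -0.66090724  1.48793212]
 [ 0.          0.          0.          1.        ]]
```

View pics/top0.png

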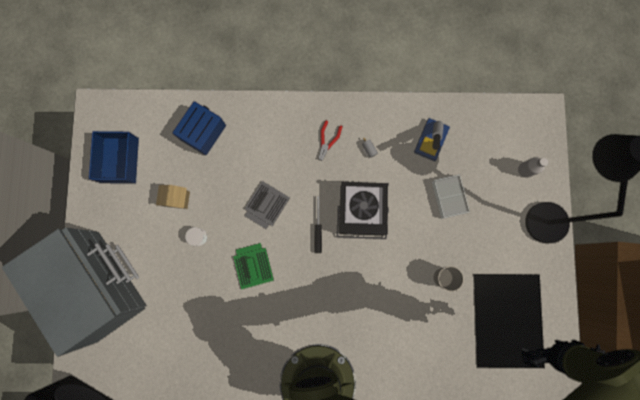

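View pics/scene0.png

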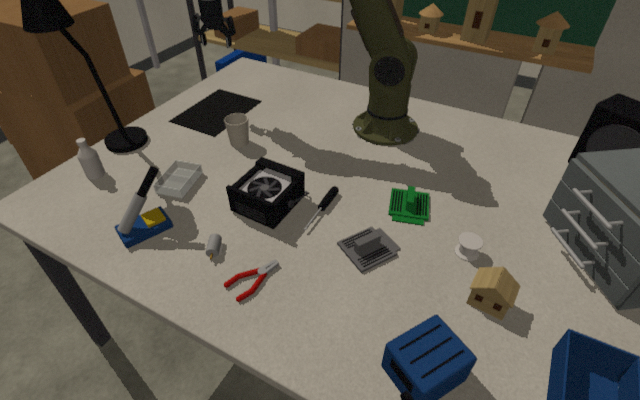

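The top view shows the grey cover at about (267,203), rotated roughly 30°. The green decoy is at (253,266) and the extractor at (363,209), nearly aligned. The screwdriver is at (317,225). The scene view agrees: cover (368,248), extractor (266,192), and free space in front of the extractor on the robot side.

```bash
cat > h.py <<'E'
import numpy as np,cv2
def cloud(c,E=None):
    E=c["extrinsics"] if E is None else E
    d=c["depth"];v,u=np.mgrid[:400,:640];K=c["K"]
    p=np.stack([(u-K[0,2])*d/K[0,0],(v-K[1,2])*d/K[1,1],d],-1)
    return (p-E[:3,3])@E[:3,:3]
def rect(P,m):
    m=m.astype(np.uint8);n,l,s,_=cv2.connectedComponentsWithStats(m)
    k=1+np.argmax(s[1:,4]);q=P[l==k]
    r=cv2.minAreaRect((q[:,:2]*1000).astype(np.float32)); return r,len(q),np.median(q[:,2]),q
E
python3 - <<'E'
from h import *
for n,bc,be in(("top",(225,170,310,235),(325,170,400,250)),("scene",(330,220,405,275),(222,150,310,230))):
    c=dict(np.load(n+".npz"));P=cloud(c);z=P[...,2]
    def box(b):
        m=np.zeros((400,640),bool);m[b[1]:b[3],b[0]:b[2]]=1;return m&(c["depth"]>0)
    print(n,"table",np.median(z[box(bc)]))
    for nm,b,lo,hi in(("cover",bc,.006,.06),("plate",bc,.006,.02),("ridge",bc,.03,.06),("extr",be,.03,.12),("extr top",be,.088,.12)):
        r,k,h,q=rect(P,box(b)&(z>lo)&(z<hi));print(nm,np.round(r[0],1),np.round(r[1],1),round(r[2],1),k,round(float(h),3))
E
```

```text
top table 0.001960641765802423
cover [565.7 180.8] [116.9 145.2] 60.1 1121 0.011
plate [565.7 180.8] [116.9 145.2] 60.1 970 0.011
ridge [575.8 174.7] [21.3 69.4] 59.0 145 0.045
extr [ 553.4 -142.8] [166.6 165. ] 88.9 2587 0.077
extr top [ 488.8 -141.2] [148.3  35.1] 88.6 493 0.095
scene table 0.0025548471628105756
cover [569.3 181. ] [112.3 132.5] 58.9 1554 0.012
plate [569.3 181. ] [112.3 132.5] 58.9 1227 0.011
ridge [577.2 175.5] [23.9 71.4] 59.0 253 0.044
extr [ 554.5 -137.7] [162.9 169.2] 88.4 3339 0.074
extr top [ 488.3 -138.9] [151.4  36.5] 88.7 434 0.095
```

```bash
python3 -m crank '[[[0,0,0],0.89,1],[[0,0,0],0.89,1],[[0,0,0],0.89,1],[[0,0,0],0.89,1],[[0,0,0],0.89,1],[[0,0,0],0.89,1],[[-0.02,-0.4,0],0,1],[[-0.02,-0.4,0],0,1],[[-0.02,-0.4,0],0,1],[[-0.02,-0.4,0],0,1],[[-0.02,-0.4,0],0,1],[[-0.02,-0.4,0],0,1]]' 30; python3 -m crank '[[[-0.02,-0.4,0],0,1],[[-0.02,-0.4,0],0,1],[[-0.02,-0.4,0],0,1],[[-0.02,-0.4,0],0,1],[[-0.02,-0.4,0],0,1],[[-0.02,-0.4,0],0,1],[[-0.02,-0.4,0],0,1],[[-0.02,-0.4,0],0,1],[[-0.02,-0.4,0],0,1],[[-0.02,-0.4,0],0,1],[[0,0,0],0,1]]'
```

```text
t: 1.6
tcp_pos: [0.2735, -0.3913, 0.2311]
eef_rot: [-180.0, 0.0, -31.1]
ft_force: [0.2, -0.1, 0.3]
grip_width: 0.0853
grasp_force: 0.0
t: 2.98
tcp_pos: [0.4637, -0.0368, 0.2311]
eef_rot: [-179.9, 0.0, -30.8]
ft_force: [-0.3, -0.6, 0.1]
grip_width: 0.085
grasp_force: 0.0
```

```bash
python3 -m crank '[[[-0.02,-0.4,0],0,1],[[-0.02,-0.4,0],0,1],[[-0.02,-0.4,0],0,1],[[-0.02,-0.4,0],0,1],[[-0.02,-0.4,0],0,1],[[-0.02,-0.4,0],0,1],[[0,0,0],0,1],[[0,0,0],0,1]]'
cat >> h.py <<'E'
from scipy.spatial.transform import Rotation as R
def wrist(name):
    from rig import manip
    o=manip.get_obs();c=manip.capture("wrist")
    cv2.imwrite(f"pics/{name}.png",c["color"][:,:,::-1])
    T=np.eye(4);T[:3,:3]=R.from_euler("xyz",o["eef_rot"],degrees=True).as_matrix();T[:3,3]=o["tcp_pos"]
    E=np.linalg.inv(T@c["hand_eye"]);return o,c,cloud(c,E),E
E
python3 - <<'E'
from h import *
o,c,P,E=wrist("w1");print(o["tcp_pos"],o["eef_rot"])
z=P[...,2];m=(c["depth"]>0)&(np.hypot(P[...,0]-.576,P[...,1]-.175)<.11)
for lo,hi in((.006,.02),(.03,.06)):
    r,k,h,q=rect(P,m&(z>lo)&(z<hi));print(np.round(r[0],1),np.round(r[1],1),round(r[2],1),k,h)
print(np.median(z[m&(z<.006)]))
E
```

```text
t: 3.98
tcp_pos: [0.5762, 0.1701, 0.2308]
eef_rot: [179.9, 0.0, -31.2]
ft_force: [-0.2, -0.9, 1.2]
grip_width: 0.0853
grasp_force: 0.0
[0.57621432 0.1701181  0.23075387] [ 1.79893882e+02  1.31723058e-02 -3.11780643e+01]
[574.9 174.7] [110.4 115.9] 59.1 7677 0.009979845595080233
[577.  173.6] [20.  69.5] 59.2 1253 0.04371564330993341
-6.989212258422055e-05
```

View pics/w1.png

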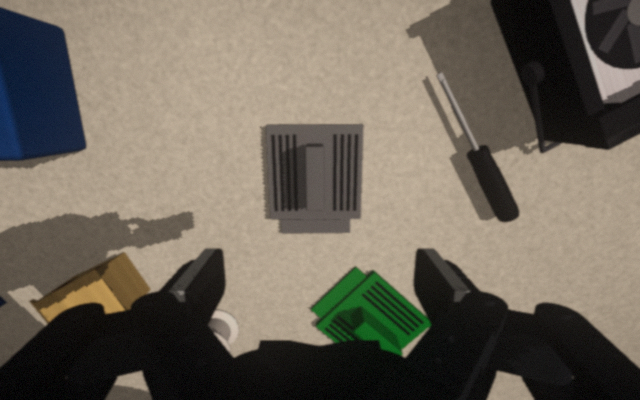

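```bash
python3 -m crank '[[[0.09,-0.034,0.4],0,1],[[0,0,0.4],0,1],[[0,0,0.4],0,1],[[0,0,0.4],0,1],[[0,0,0.3],0,1],[[0,0,0.24],0,1],[[0,0,0],0,1],[[0,0,0],0,-1],[[0,0,0],0,-1],[[0,0,0],0,-1],[[0,0,0],0,-1],[[0,0,0],0,-1]]' 30
```

```text
t: 5.52
tcp_pos: [0.5863, 0.17, 0.018]
eef_rot: [-180.0, -0.0, -31.1]
ft_force: [-1.3, -0.4, 5.9]
grip_width: 0.0194
grasp_force: 30.8
```

```bash
python3 -m crank '[[[0,0,-0.2],0,-1],[[0,0,-0.4],0,-1],[[0,0,-0.4],0,-1],[[0,0,-0.3],0,-1],[[0,0,-0.2],-0.86,-1],[[0,0,0],-0.86,-1],[[0,0,0],-0.86,-1],[[0,0,0],-0.86,-1],[[0,0,0],0,-1]]' 
python3 - <<'E'
from h import *
o,c,P,E=wrist("w2")
Q=(P-o["tcp_pos"])@R.from_euler("xyz",o["eef_rot"],degrees=True).as_matrix()
np.savez("w2.npz",color=c["color"],Q=Q,d=c["depth"])
print(o["tcp_pos"],o["eef_rot"],[np.round(Q[v,u],3) for v,u in((250,320),(280,320),(220,320),(300,320))])
E
```

```text
t: 6.65
tcp_pos: [0.5856, 0.1697, 0.1667]
eef_rot: [180.0, 0.1, -1.6]
ft_force: [0.3, 0.1, -2.9]
grip_width: 0.0195
grasp_force: 29.8
[0.58560324 0.1696659  0.16672131] [ 1.79990229e+02  7.21690813e-02 -1.61484247e+00] [array([ 0.014,  0.001, -0.026]), array([ 0.   ,  0.001, -0.026]), array([ 0.025,  0.001, -0.021]), array([-0.009,  0.001, -0.025])]
```

View pics/w2.png

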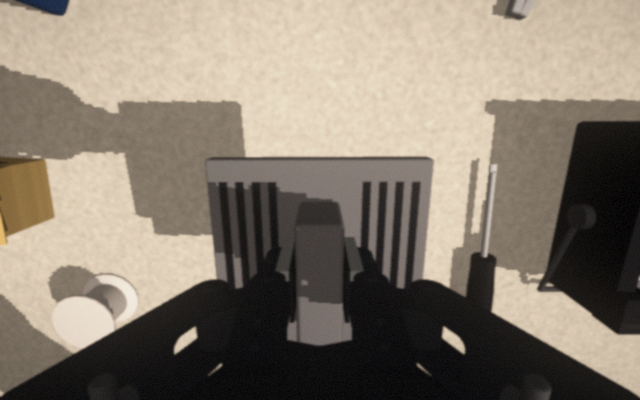

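The cover is held, with its plate spanning (207–432, 160–290) and the ridge at (320,240) between the pads. It hangs about level. I'll move it in front of the extractor and measure the tilt from the plate's depth.

```bash
cat >> h.py <<'E'
def tilt(name):
    """plate plane and +x edge in tool frame; +tilt = tongue end low"""
    o,c,P,E=wrist(name)
    Q=(P-o["tcp_pos"])@R.from_euler("xyz",o["eef_rot"],degrees=True).as_matrix()
    z0=0.006
    m=(c["depth"]>0)&(abs(Q[...,1])<.053)&(abs(Q[...,1])>.016)&(Q[...,0]>.012)&(Q[...,0]<.06)&(abs(Q[...,2]+Q[...,0]*0)<.03)
    q=Q[m]
    for _ in range(8):
        A=np.c_[q[:,:2],np.ones(len(q))];f=np.linalg.lstsq(A,q[:,2],rcond=None)[0];r=q[:,2]-A@f;q=q[abs(r)<max(.0015,1.5*np.std(r))]
    s=np.arctan(-f[0])
    rr=cv2.minAreaRect((q[:,:2]*1000).astype(np.float32))
    e=np.percentile(q[:,0],99.5)
    print(o["tcp_pos"].round(4),o["eef_rot"].round(2),"tilt",s.round(3),"roll",f[1].round(3),"z@0",f[2].round(4),"edge x",e.round(4),"y",q[:,1].min().round(3),q[:,1].max().round(3),"n",len(q),"F",o["ft_force"].round(1))
    return o,c,P,Q,s,f,e
E
python3 -c "
from h import *
tilt('t0')"
python3 -m crank '[[[-0.166,0.39,0],0,-1],[[-0.166,0.39,0],0,-1],[[-0.166,0.39,0],0,-1],[[-0.166,0.39,0],0,-1],[[-0.166,0.39,0],0,-1],[[-0.166,0.39,0],0,-1],[[-0.166,0.39,0],0,-1],[[-0.166,0.39,0],0,-1],[[0,0,0],0,-1],[[0,0,0],0,-1]]' 
python3 - <<'E'
from h import *
o,c,P,Q,s,f,e=tilt("w3")
z=P[...,2];m=(c["depth"]>0)&(P[...,0]>.48)
# extractor seen beyond the cover
x,y=P[...,0],P[...,1]
ok=m&(y>-.24)&(y<-.04)&(x<.66)&(z>.05)
for lo,hi in((.09,.1),(.08,.087),(.06,.078)):
    r,k,h,q=rect(P,ok&(z>lo)&(z<hi));print(lo,np.round(r[0],1),np.round(r[1],1),round(r[2],1),k,h.round(4),q.min(0).round(3),q.max(0).round(3))
E
```

```text
[0.5857 0.1697 0.1668] [ 1.7999e+02  6.0000e-02 -1.7200e+00] tilt -0.011 roll -0.002 z@0 0.0078 edge x 0.0454 y -0.053 0.053 n 9782 F [-0.5  0.3 -2.9]
t: 8.0
tcp_pos: [0.4451, -0.1378, 0.1675]
eef_rot: [-180.0, -0.0, -1.6]
ft_force: [0.4, -0.0, -2.2]
grip_width: 0.0195
grasp_force: 30.3
[ 0.4451 -0.1378  0.1675] [-1.7998e+02 -5.0000e-02 -1.6500e+00] tilt -0.011 roll -0.001 z@0 0.0077 edge x 0.0454 y -0.053 0.053 n 9804 F [ 0.4 -0.  -2.2]
0.09 [ 493.7 -142.1] [149.8  22. ] 88.1 7200 0.0938 [ 0.48  -0.217  0.09 ] [ 0.506 -0.067  0.096]
0.08 [544.1 -76.4] [77.  18.8] 0.5 3127 0.0838 [ 0.506 -0.086  0.08 ] [ 0.583 -0.067  0.087]
0.06 [ 544.2 -143.1] [119.1  80.6] 88.8 21492 0.0723 [ 0.503 -0.203  0.069] [ 0.586 -0.083  0.078]
```

View pics/w3.png

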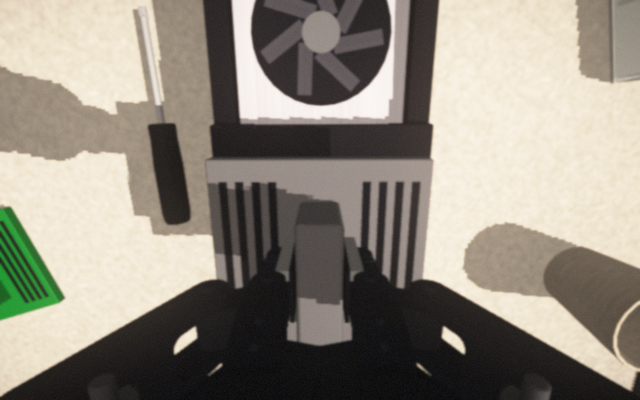

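The lip's band lies at rows 125–158, straight ahead of the cover's edge, with the fan recess beyond it. Next I'll press the cover's +x edge on top of the lip so it pivots in the pads.

```bash
python3 -m crank '[[[-0.08,0.025,0.2],0,-1],[[0,0,0.2],0,-1],[[0,0,0.12],0,-1],[[0,0,0.04],0,-1],[[0,0,0.02],0,-1],[[0,0,0.02],0,-1],[[0,0,0.02],0,-1],[[0,0,0],0,-1]]' 20
python3 -c "
from h import *
tilt('w4')"
```

```text
t: 9.05
tcp_pos: [0.4339, -0.1395, 0.1059]
eef_rot: [180.0, 0.3, -1.5]
ft_force: [-11.6, 3.2, 11.7]
grip_width: 0.0194
grasp_force: 34.0
[ 0.4339 -0.1395  0.1059] [179.99   0.3   -1.49] tilt -0.225 roll 0.0 z@0 -0.0009 edge x 0.0597 y -0.053 0.053 n 5664 F [-11.6   3.2  11.7]
```

```bash
python3 - <<'E'
from h import *
o,c,P,E=wrist("w5")
Q=(P-o["tcp_pos"])@R.from_euler("xyz",o["eef_rot"],degrees=True).as_matrix()
for v in range(90,300,12): print(v,Q[v,212].round(3),Q[v,270].round(3),Q[v,320].round(3))
E
```

```text
90 [ 0.078 -0.056  0.035] [ 0.078 -0.025  0.033] [0.078 0.001 0.034]
102 [ 0.072 -0.056  0.034] [ 0.072 -0.025  0.034] [0.072 0.001 0.033]
114 [ 0.066 -0.05   0.012] [ 0.066 -0.022  0.012] [0.066 0.001 0.011]
126 [ 0.061 -0.05   0.011] [ 0.061 -0.022  0.011] [0.061 0.001 0.012]
138 [ 0.055 -0.051  0.013] [ 0.055 -0.023  0.012] [0.055 0.001 0.012]
150 [ 0.049 -0.051  0.011] [ 0.049 -0.023  0.011] [0.049 0.001 0.012]
162 [ 0.045 -0.048  0.002] [ 0.045 -0.022  0.001] [0.045 0.001 0.001]
174 [ 0.039 -0.049  0.002] [ 0.039 -0.022  0.002] [0.039 0.001 0.003]
186 [ 0.033 -0.05   0.004] [ 0.033 -0.022  0.003] [0.034 0.001 0.003]
198 [ 0.027 -0.05   0.004] [ 0.028 -0.022  0.002] [0.027 0.001 0.004]
210 [ 0.021 -0.051  0.004] [ 0.021 -0.023  0.003] [ 0.025  0.001 -0.008]
222 [ 0.015 -0.052  0.005] [ 0.015 -0.023  0.005] [ 0.023  0.001 -0.018]
234 [ 0.008 -0.053  0.006] [ 0.008 -0.024  0.006] [ 0.022  0.001 -0.028]
246 [-0.043 -0.09   0.107] [ 0.    -0.024  0.008] [ 0.017  0.001 -0.03 ]
258 [ 0.067  0.001 -0.142] [ 0.007 -0.02  -0.018] [ 0.012  0.001 -0.029]
270 [-0.066 -0.092  0.107] [ 0.006 -0.019 -0.028] [ 0.006  0.001 -0.028]
282 [ 0.014 -0.034 -0.05 ] [ 0.011 -0.016 -0.046] [ 0.     0.001 -0.027]
294 [ 0.012 -0.033 -0.055] [ 0.012 -0.015 -0.054] [-0.005  0.001 -0.027]
```

View pics/w5.png

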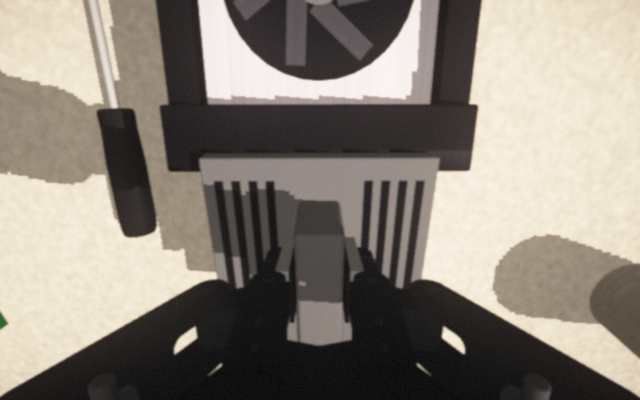

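The plate's front edge sits on the lip at row 158. Its depth gives about 0.13 rad of tilt with the tongue end low, so the method works and I'll continue.

```bash
sed -i 's/(Q\[...,0\]<.06)&(abs(Q\[...,2\]+Q\[...,0\]\*0)<.03)/(Q[...,0]<.046)\&(Q[...,2]<.0095)\&(Q[...,2]>-.012)/' h.py
python3 -m crank '[[[0,0,0.02],0,-1],[[0,0,0.02],0,-1],[[0,0,0.02],0,-1],[[0,0,0.015],0,-1],[[0,0,0],0,-1]]' 20
python3 -c "
from h import *
tilt('w6')"
```

```text
t: 9.78
tcp_pos: [0.432, -0.1395, 0.098]
eef_rot: [180.0, 0.5, -1.5]
ft_force: [-15.2, 3.1, 15.5]
grip_width: 0.0196
grasp_force: 37.3
[ 0.432  -0.1395  0.098 ] [179.98   0.51  -1.51] tilt 0.284 roll 0.001 z@0 0.0054 edge x 0.0459 y -0.053 0.053 n 10673 F [-15.2   3.1  15.5]
```

```bash
sed -i 's/Q\[...,0\]<.046/Q[...,0]<.065/' h.py
python3 -m crank '[[[0,0,-0.1],0,-1],[[0,0,-0.3],0,-1],[[0,0,-0.3],0,-1],[[0,0,0],0,-1],[[0,0,0],0,-1]]' 50
python3 - <<'E'
from h import *
o,c,P,Q,s,f,e=tilt("w7")
# tip in tool frame (x, down)
cx,sx=np.cos(s),np.sin(s)
ze=f[0]*e+f[2]
tx=e+10e-3*sx-.132*cx; tz=ze+10e-3*cx+.132*sx
print("tip tool x,down",tx,tz)
O=np.array([.5545,-.1432]);yw=np.radians(-1.5);Rx=np.array([[np.cos(yw),np.sin(yw)],[-np.sin(yw),np.cos(yw)]])
p=Rx@(o["tcp_pos"][:2]-O);print("tcp in ext",p,"tip ext",p[0]+tx,o["tcp_pos"][2]-tz)
E
```

```text
t: 10.45
tcp_pos: [0.4367, -0.1406, 0.1676]
eef_rot: [180.0, -0.0, -1.6]
ft_force: [0.9, 0.3, -3.3]
grip_width: 0.0195
grasp_force: 49.4
[ 0.4367 -0.1406  0.1676] [ 1.7999e+02 -2.0000e-02 -1.5600e+00] tilt 0.276 roll 0.001 z@0 0.0054 edge x 0.0476 y -0.053 0.053 n 11303 F [ 0.9  0.3 -3.3]
tip tool x,down -0.07661365621868033 0.037520680016914
tcp in ext [-0.11779966 -0.00043785] tip ext -0.1944133175805955 0.13005541480164268
```

```bash

python3 -m crank '[[[0.2,0,0],0,-1],[[0.4,0,0],0,-1],[[0.4,0,0],0,-1],[[0.3,0,0],0,-1],[[0.2,0,0],0,-1],[[0.015,0,0],0,-1],[[0,0,0.2],0,-1],[[0,0,0],0,-1],[[0,0,0],0,-1]]' 50
cat > s.py <<'E'
from h import *
import sys
from rig import manip
o,c,P,Q,s,f,e=tilt(sys.argv[1])
O=np.array([.5545,-.1432]);yw=np.radians(-1.5);Rx=np.array([[np.cos(yw),np.sin(yw)],[-np.sin(yw),np.cos(yw)]])
def stat(C,n):
    P=cloud(C);d=P.copy();d[...,:2]=(P[...,:2]-O)@Rx.T
    return d
p=Rx@(o["tcp_pos"][:2]-O)
cx,sx=np.cos(s),np.sin(s);ze=f[0]*e+f[2]
print("tcp ext",p.round(4),"tip ext",(p[0]+e+.01*sx-.132*cx).round(4),(o["tcp_pos"][2]-ze-.01*cx-.132*sx).round(4))
D=P.copy();D[...,:2]=(P[...,:2]-O)@Rx.T
z=P[...,2];m=(c["depth"]>0)&(abs(D[...,1])<.085)
for lo,hi,a,b,k in((.0905,.1,.06,.095,0),(.078,.088,-.05,.06,1)):
    q=D[m&(z>lo)&(z<hi)&(D[...,0]>a)&(D[...,0]<b)]
    if len(q)>50:print("rim",len(q),q.min(0).round(4),q.max(0).round(4),"inner y",q[q[:,1]>0,1].min() if (q[:,1]>0).any() else 0,q[q[:,1]<0,1].max() if (q[:,1]<0).any() else 0)
E
python3 s.py w8
```

```text
t: 11.62
tcp_pos: [0.5877, -0.1447, 0.1479]
eef_rot: [-180.0, 0.0, -1.6]
ft_force: [-0.0, -0.3, -3.0]
grip_width: 0.019
grasp_force: 49.1
[ 0.5877 -0.1447  0.1479] [-1.80e+02  3.00e-02 -1.56e+00] tilt 0.276 roll 0.001 z@0 0.0055 edge x 0.0477 y -0.053 0.053 n 11271 F [-0.  -0.3 -3. ]
tcp ext [ 0.0332 -0.0007] tip ext -0.0434 0.1104
rim 2189 [ 0.0755 -0.0747  0.0907] [0.0821 0.0746 0.0981] inner y 0.0002828421060663352 -0.0003051891154478389
rim 67 [-0.0162  0.0714  0.0827] [0.0063 0.0747 0.085 ] inner y 0.07138816498879273 0
```

View pics/w8.png

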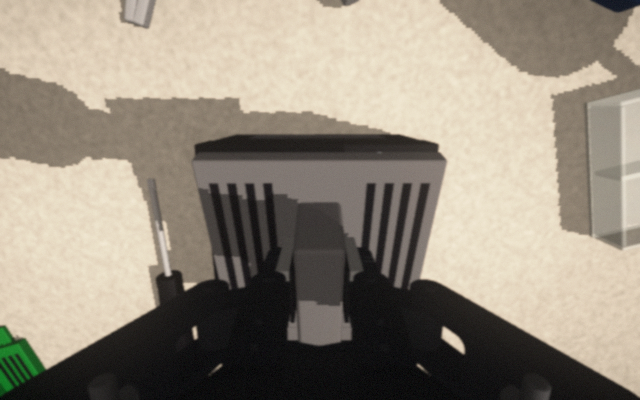

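The cover's +x edge is at row 158, with the extractor's far rim just behind it (rows 135–155). The rim measures x 82, y ±74.7, so the frame estimate holds. Next I'll descend and slip the tongue under.

```bash

python3 -m crank '[[[0,0,0.1],0,-1],[[0,0,0.1],0,-1],[[0,0,0.1],0,-1],[[0,0,0.05],0,-1],[[0,0,0],0,-1],[[0,0,0],0,-1]]' 50
python3 s.py w9 | head -2
python3 -m crank '[[[-0.04,0,0],0,-1],[[-0.04,0,0],0,-1],[[-0.04,0,0],0,-1],[[-0.04,0,0],0,-1],[[-0.04,0,0],0,-1],[[0,0,0],0,-1],[[0,0,0],0,-1]]' 50
python3 s.py w10
```

```text
t: 12.42
tcp_pos: [0.5883, -0.1447, 0.113]
eef_rot: [-180.0, -0.0, -1.6]
ft_force: [-0.3, 0.7, -2.3]
grip_width: 0.0193
grasp_force: 49.2
[ 0.5883 -0.1447  0.113 ] [-1.80e+02 -2.00e-02 -1.56e+00] tilt 0.276 roll 0.001 z@0 0.0055 edge x 0.0476 y -0.053 0.053 n 11269 F [-0.3  0.7 -2.3]
tcp ext [ 0.0339 -0.0006] tip ext -0.0428 0.0754
t: 13.35
tcp_pos: [0.5683, -0.1442, 0.1129]
eef_rot: [-180.0, -0.0, -1.6]
ft_force: [0.5, -0.1, -2.6]
grip_width: 0.0196
grasp_force: 49.2
[ 0.5683 -0.1442  0.1129] [-1.80e+02 -2.00e-02 -1.56e+00] tilt 0.277 roll 0.001 z@0 0.0055 edge x 0.0476 y -0.053 0.053 n 11264 F [ 0.5 -0.1 -2.6]
tcp ext [ 0.0138 -0.0006] tip ext -0.0628 0.0752
rim 7568 [ 0.0697 -0.0749  0.0929] [0.0818 0.0749 0.0983] inner y 6.036099925484374e-06 -2.2559578737756497e-06
rim 4109 [-0.0197 -0.0752  0.0782] [0.06   0.0753 0.0861] inner y 0.059299521366498485 -0.059309646417021814
```

```bash

python3 -m crank '[[[-0.03,0,0],0,-1],[[0,0,0.02],0,-1],[[0,0,0.02],0,-1],[[0,0,0],0,-1]]' 22
python3 s.py w11 | head -2
python3 -m crank '[[[0.01,0,0.02],0,-1],[[0.01,0,0.02],0,-1],[[0.01,0,0.02],0,-1],[[0.01,0,0.02],0,-1],[[0,0,0],0,-1]]' 20
python3 s.py w12 | head -2
```

```text
t: 13.9
tcp_pos: [0.566, -0.1441, 0.1093]
eef_rot: [180.0, -0.1, -1.6]
ft_force: [2.3, -0.2, 3.5]
grip_width: 0.0193
grasp_force: 50.1
[ 0.566  -0.1441  0.1093] [ 1.7999e+02 -1.0000e-01 -1.5600e+00] tilt 0.259 roll 0.0 z@0 0.0053 edge x 0.0475 y -0.053 0.053 n 11231 F [ 2.3 -0.2  3.5]
tcp ext [ 0.0115 -0.0006] tip ext -0.0661 0.0731
t: 14.58
tcp_pos: [0.5709, -0.1442, 0.1016]
eef_rot: [180.0, -0.2, -1.6]
ft_force: [3.9, 0.6, 6.2]
grip_width: 0.0193
grasp_force: 50.3
[ 0.5709 -0.1442  0.1016] [179.99  -0.2   -1.55] tilt -0.141 roll -0.001 z@0 -0.0025 edge x 0.0648 y -0.053 0.053 n 6782 F [3.9 0.6 6.2]
tcp ext [ 0.0164 -0.0006] tip ext -0.0509 0.1036
```

```bash
sed -i 's/Q\[...,0\]<.065/Q[...,0]<.044/' h.py
python3 -m crank '[[[0.01,0,0.02],0,-1],[[0.01,0,0.02],0,-1],[[0.01,0,0.02],0,-1],[[0.01,0,0.02],0,-1],[[0,0,0],0,-1]]' 
python3 s.py w13 | head -2
```

```text
t: 15.25
tcp_pos: [0.5751, -0.1443, 0.0936]
eef_rot: [180.0, -0.2, -1.6]
ft_force: [5.0, -0.2, 4.5]
grip_width: 0.0196
grasp_force: 50.3
[ 0.5751 -0.1443  0.0936] [179.99  -0.22  -1.55] tilt 0.069 roll -0.0 z@0 0.0041 edge x 0.0438 y -0.053 0.053 n 9876 F [ 5.  -0.2  4.5]
tcp ext [ 0.0206 -0.0006] tip ext -0.0666 0.0734
```

View pics/w13.png

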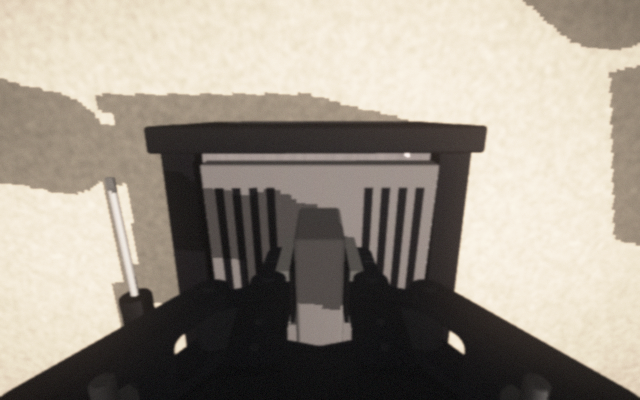

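The cover sits inside the recess, its +x edge at row 162 just clear of the rim at row 155, with 0.07 rad of tilt left. I'll finish levelling.

```bash

python3 -m crank '[[[0.01,0,0.02],0,-1],[[0.01,0,0.02],0,-1],[[0,0,0.02],0,-1],[[0,0,0],0,-1]]' 
python3 s.py w14 | head -2
```

```text
t: 15.8
tcp_pos: [0.5766, -0.1443, 0.0874]
eef_rot: [180.0, -0.2, -1.6]
ft_force: [4.3, -0.8, 4.7]
grip_width: 0.0192
grasp_force: 50.5
[ 0.5766 -0.1443  0.0874] [ 1.80e+02 -1.60e-01 -1.55e+00] tilt -0.003 roll -0.0 z@0 0.0039 edge x 0.0426 y -0.053 0.053 n 9387 F [ 4.3 -0.8  4.7]
tcp ext [ 0.0221 -0.0005] tip ext -0.0673 0.0738
```

```bash

python3 -m crank '[[[0,0,0.015],0,-1],[[0,0,0],0,-1]]' 
python3 s.py w15 | head -2
python3 -m crank '[[[0,0,0],0,0],[[0,0,0],0,0],[[0,0,0],0,0.2],[[0,0,-0.05],0,0.2],[[0,0,-0.3],0,0.2],[[0,0,-0.4],0,0.2],[[0,0,-0.4],0,0.2],[[0,0,-0.3],0,0.2],[[0,0,0],0,0.2],[[0,0,0],0,0.2]]' 
python3 - <<'E'
from h import *
o,c,P,E=wrist("w16")
O=np.array([.5545,-.1432]);yw=np.radians(-1.5);Rx=np.array([[np.cos(yw),np.sin(yw)],[-np.sin(yw),np.cos(yw)]])
D=P.copy();D[...,:2]=(P[...,:2]-O)@Rx.T
x,y,z=np.moveaxis(D,-1,0);m=(c["depth"]>0)&(abs(y)<.057)&(x>-.045)&(x<.069)
q=D[m&(abs(z-.082)<.006)];f=np.linalg.lstsq(np.c_[q[:,:2],np.ones(len(q))],q[:,2],rcond=None)[0];print("slopes",f.round(4),q.min(0),q.max(0))
t=m&(z>.108)&(z<.125)
r,k,h,qq=rect(D,t);print("ridge",r,k,h)
fl=D[m&(z<.0755)];print("floor",np.median(fl,0) if len(fl) else 0,len(fl)); print(o["ft_force"])
E
```

```text
t: 16.1
tcp_pos: [0.5766, -0.1443, 0.0862]
eef_rot: [180.0, -0.2, -1.6]
ft_force: [3.9, -0.1, 7.8]
grip_width: 0.0194
grasp_force: 50.8
[ 0.5766 -0.1443  0.0862] [179.99  -0.18  -1.56] tilt -0.014 roll 0.0 z@0 0.0039 edge x 0.0422 y -0.053 0.053 n 9247 F [ 3.9 -0.1  7.8]
tcp ext [ 0.0221 -0.0005] tip ext -0.0678 0.0735
t: 17.4
tcp_pos: [0.5746, -0.1444, 0.2298]
eef_rot: [180.0, 0.1, -1.6]
ft_force: [0.1, -0.2, -0.0]
grip_width: 0.0513
grasp_force: 0.0
slopes [-0.0017 -0.0002  0.082 ] [-0.0449932  -0.05685619  0.07880844] [0.06438006 0.05345195 0.08684598]
ridge ((8.878360748291016, -1.8960227966308594), (19.78401756286621, 69.2193603515625), 89.52153778076172) 1865 0.11578286171478916
floor [0.0654238  0.02166684 0.0721366 ] 839
[ 0.07827634 -0.23128412 -0.03028429]
```

View pics/w16.png

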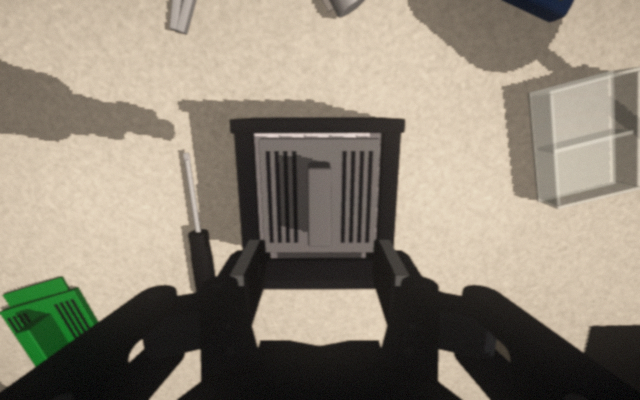

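The cover lies flat in the recess, centred at about (318,195), with its tongue under the lip at row 262. Plate top is at z 82.0 mm, its slope is 0.002, and the ridge is at (8.9, -1.9) mm, all within tolerance. The gripper is clear.

```bash
python3 -c "
from rig import manip
print(manip.job_done())"
```

```text
the job is handed in; nothing more can be done
None
```

I seated the cover flat in the recess with its tongue under the lip, let go and handed the job in; the last measurement before that was within tolerance, the clock read about 17 s of the 42 s, and no verdict came back.

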